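# Bridge the butted press weights with the handled cap weight

## Task

The veneer strip on the glue-up board is being pressed under weights. Push the yellow weight along the board until it butts up against the grey one, which must stay against its end stop; then lift the blue weight by its handle and lay it flat on top, square with the row and bridging the joint so that it rests equally on both. Set it down, do not drop it, let go, and leave the mug and the glue bottle alone.

Things in the scene. Friction and masses are not known exactly. Their poses are not given: they have to be found in the camera images.
- glue_board: Plywood glue-up board, fixed: 130 (x) x 300 (y) x 12 mm, veneer strip flat on it. Origin: centre of its underside, at table height; z up. A low fence (14 mm above the base) along the +x edge, inner face at x = +50 mm; an end stop (30 mm above the base) at the +y end, inner face at y = +136 mm. Its -x side and -y end are open. The weights stand in a row along y.
- seam (a point): Point on the board's frame (same axes as the board) at x = 0, y = +36 mm, z = 57 mm over the table: the middle of the top of the joint between the two lower weights once they stand butted together against the end stop.
- stop_weight: Grey lower weight, a loose solid block 90 (its x) x 100 (its y) x 45 mm high, about 0.6 kg, standing on the board against the end stop, axes within a few degrees of the board's. Origin at the centre of its underside, z up.
- loose_weight: Yellow lower weight, same size 90 (x) x 100 (y) x 45 mm, 0.4 to 0.8 kg, loose, standing on the board on the -y side of the grey weight with a gap of about 25 to 60 mm, slightly askew. Too wide for most grippers; it slides on the board when pushed on its -y end face with about 2 to 6 N. Origin at the centre of its underside, z up.
- cap_handle: Black handle bar rigidly fixed to the blue weight: 14 (its x) x 106 (its y) x 16 mm high. Origin at the bar's centre, 95 mm straight above the centre of the weight's underside; z up. Steel posts, 10 mm thick, at y = +-47 mm; 47 mm free under the bar. The weight is a loose block 90 (x) x 140 (y) x 40 mm, 0.5 to 0.9 kg, starting on the table; symmetric under a half turn.
- mug: White mug, 80 mm across, 92 mm high, standing on the table behind the work, a bystander. Origin on its underside.
- glue_bottle: White glue bottle with red nozzle, 57 mm across, 184 mm high, standing on the table behind the work, a bystander. Origin at the centre of its underside.
Mind the look-alikes: they are no part of the job. Of the things that look like the part that bears cap_handle, the largest one is meant.

How it is judged:
By the outcome, as a careful person would: the job done as asked, in the order asked, and still so for the second after the job is handed in, with the robot touching nothing.
It also fails if it takes over 51 s, if anything falls off the work surface, if the arm or the gripper's body presses on something with over 40 N, if the wrist force passes 120 N, or if a joint passes its speed limit or range.

## Robot

A 6-joint arm with a two-finger parallel gripper is mounted at the origin on a cart in front of the work surface, level with it; the furniture and walls round the work are solid. World frame = base frame: x ahead of the robot, y to its left, z up, the work surface at z = 0. Lengths are in m, angles in rad, forces in N, time in s.
With the tool pointing down it reaches from about 0.35 to 0.975 m from the base axis. Payload 4.9 kg.
Tool frame: the origin (TCP) lies midway between the tips of the shut fingers; the grasp point (between the pads) lies 19 mm behind it; z points along the fingers, y is the line along which they close (so a half turn about z gives the same grasp; the last joint's range is limited). The gripper opens to 85 mm and grips with 20 to 120 N. Pads are 22 mm wide; open, the fingers measure 114 mm over their backs; the gripper's body (76 mm by 85 mm) begins 54 mm behind the grasp point. The pads swing forward as they close: fully open they stand 13 mm farther back than shut.
Start: joints at [-1.294, 0.053, 1.613, -0, 1.476, -0.119], TCP at [0.241, -0.577, 0.231] pointing down, gripper open.
Joint ranges: [-3.01, 3.01], [-1.01, 2.22], [0.06, 2.58], [-1.02, 4.17], [0.09, 2.62], [-3.14, 3.14]. Speed limits (rad/s): [2.57, 2.57, 3.14, 3.14, 3.14, 3.14].

## Interface

Orientations are given as a unit quaternion [w, x, y, z].
In Python, from plant import state, grab_frame, job_done, cut_out, place_of gives the robot as it stands.
- The arm moves only by the tool jog_arm, never from a script. Its argument "motion" is text: rows parted by semicolons, each of 7 numbers parted by spaces: the opening in per cent of the stroke, from 0 (shut) to 100 (fully open), then the shift along the tool's x, y, z as a fraction of full scale, then the turn, a rotation vector about the tool's x, y, z as a fraction of full scale. A call has exactly 5 rows; each row is the pose to reach, as a shift and turn from the pose commanded when the call began, along the tool's axes at that moment; what a row does not reach only later rows make up. Full scale, the value 1, is 50 cm for a shift and 1.5 rad for a turn. A row lasts 1/8 s, in which the tool goes at most 62.5 mm and 10.7 degrees, less where a joint would pass 70% of its speed; a pose out of reach is approached as far as the arm can. A call with a number of a shift or a turn outside -1 to 1 is refused whole. A call with a gripper value outside its range is refused whole. The fingers move at their own pace and stop on an object; the grip force is fixed at half the most. Time passes only in rows, so rows that repeat a pose let the fingers close, or fill a call up. It gives the time, the measured TCP pose, the force, the opening and the grip force at its end, in the units of the state.
- state(): the state, without advancing time (a new reading comes with each control period).
- grab_frame(name): name is "side" or "top"; returns a dict with "color" (384x512x3 uint8, red, green, blue), "range_z" (384x512 float32, m along the optical axis (not along the pixel's ray), 0 where there is no reading), "intrinsics" (3x3 intrinsics, pixels), "world_from_camera" (4x4, takes a point from camera to world coordinates). Camera axes: x right, y up, looking along -z (the intrinsics and any distortion apply to the point x, -y, -z); pixel columns grow to the right and rows downward; lengths in m; the calibration is good to about 2 mm. A picture is of the moment at which its call begins.
- job_done(): hands the job in; it is judged then, once.
Trained networks look in the newest picture that a camera, given by its name, has taken for a name from the list of things; names that differ only in an ending like _2 or _b are one class to them, and where a whole thing is asked for, a point or a joint stands for the part that bears it (a point fixed in the world has none). Each returns a list of dicts, best first, with "p" (0 to 1); they miss things now and then, are a little off and sometimes report something else, mostly with a low value. They report only what shows in the picture. A call takes as long as a camera call. They do not tell look-alikes from the thing itself.
- cut_out(camera, thing): "pixels" (384x512 bool, what is visible of it).
- place_of(camera, thing): "at" ([x, y, z] in m, in world coordinates, good to about 4 mm: a listed point, or the origin of a listed thing).
The state is a dict: "time": time; "joint_pos": joint angles; "joint_vel": joint speeds; "joint_efforts": joint torques, N m; "tool_pos": TCP position; "tool_rot": TCP orientation; "contact_force": force on the tool from outside, world axes, zero at the start; "ft_torque": the same for the moment, N m; "gripper_width": opening from 0.0 (shut) to 1.0 (fully open); "grasp_force": force on a finger pad.
Only numpy, scipy, OpenCV 4.12 (cv2) and the standard library are available. Lean on these libraries where they do the work, as an engineer would, in place of code of your own. Each camera call takes 0.05 s, during which the arm holds its last target. There are 200 camera calls.

## Working session

There is one attempt and no reset: what is moved stays moved. The work goes in short steps, Python scripts to look and compute and a tool call to move; the robot and the scene stay as the last step left them, time stands still between calls to the robot, and variables do not carry over. Pictures are saved under pics/ and viewed, at most 10 in all, crops included, and the job is handed in when it is done.

Besides the shell and the picture viewer there is one more tool, called after "Call:" by a JSON object that holds its "name" and its "arguments". jog_arm: Moves the arm, as the interface text tells. Shift numbers are shares of 50 cm and turn numbers shares of 1.5 rad, none past 1 either way. Its arguments: {"type":"object","properties":{"motion":{"type":"string"}},"required":["motion"]}

```bash
mkdir -p pics; ls; cat > h.py <<'E'
import numpy as np, cv2
from plant import state, grab_frame, job_done, cut_out, place_of
def cloud(f):
    K=f["intrinsics"];d=f["range_z"];T=f["world_from_camera"]
    v,u=np.indices(d.shape)
    x=(u-K[0,2])/K[0,0]*d;y=(v-K[1,2])/K[1,1]*d
    P=np.stack([x,-y,-d],-1)@T[:3,:3].T+T[:3,3]
    P[d==0]=np.nan
    return P
E
python3 - <<'E'
from h import *
for n in("side","top"):
    f=grab_frame(n);cv2.imwrite(f"pics/{n}0.png",f["color"][:,:,::-1])
    np.savez(f"{n}0.npz",**f)
    for t in("glue_board","seam","stop_weight","loose_weight","cap_handle","mug","glue_bottle"):
        print(n,t,[(np.round(r["at"],3).tolist(),round(r["p"],2)) for r in place_of(n,t)])
s=state();print(s["time"],s["tool_pos"],s["tool_rot"])
E
```

```text
pics
side glue_board [([0.516, -0.261, 0.002], 0.96)]
side seam [([0.517, -0.218, 0.06], 0.89)]
side stop_weight [([0.526, -0.173, 0.009], 0.92)]
side loose_weight [([0.505, -0.324, 0.012], 0.84)]
side cap_handle [([0.481, 0.246, 0.096], 0.86), ([0.503, 0.426, 0.067], 0.68), ([0.655, 0.262, 0.063], 0.53)]
side mug [([0.691, 0.121, 0.004], 0.7), ([0.484, 0.25, 0.096], 0.42)]
side glue_bottle [([0.652, -0.36, 0.003], 0.57)]
top glue_board []
top seam []
top stop_weight [([0.526, -0.172, 0.011], 0.69)]
top loose_weight [([0.506, -0.322, 0.011], 0.97)]
top cap_handle [([0.482, 0.247, 0.096], 0.66), ([0.654, 0.268, 0.064], 0.5)]
top mug [([0.684, 0.122, -0.003], 0.55)]
top glue_bottle [([0.656, -0.36, -0.001], 0.63)]
0.8 [ 0.24097208 -0.57667483  0.2313343 ] [1.89704149e-05 9.80483537e-01 1.96601201e-01 2.03255629e-05]
```

View pics/top0.png

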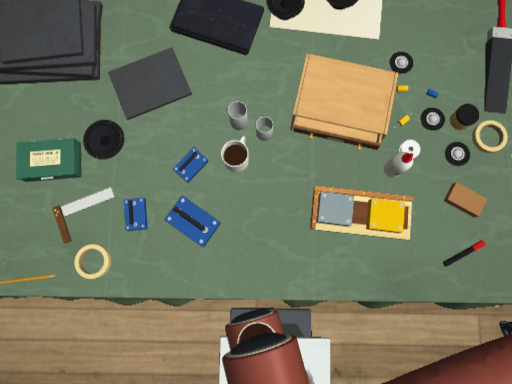

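View pics/side0.png

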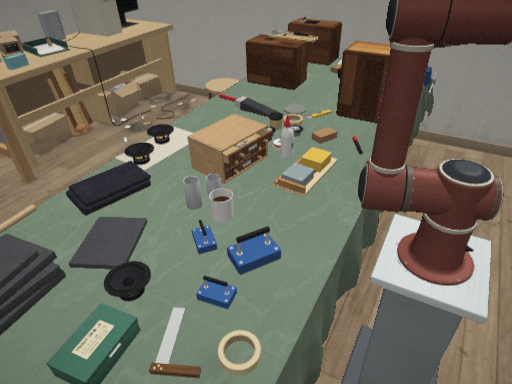

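```bash
python3 - <<'E'
from h import *
for n in("top","side"):
    f=dict(np.load(f"{n}0.npz"));P=cloud(f);print(n,f["world_from_camera"][:3,3])
    def rect(m,l):
        q=P[m][:,:2].astype(np.float32)
        if len(q)<10: print(l,len(q));return
        r=cv2.minAreaRect(q);print(l,len(q),np.round(cv2.boxPoints(r)*1000).tolist(),"ang",round(r[2],1),"z",np.median(P[m][:,2]).round(4))
    z=P[...,2]
    for l,a in(("grey",(.526,-.173)),("yellow",(.505,-.323))):
        m=(abs(z-.057)<.008)&(abs(P[...,0]-a[0])<.08)&(abs(P[...,1]-a[1])<.075)
        c=f["color"].astype(int)
        yl=(c[...,0]-c[...,2])>60
        rect(m&(yl if l=="yellow" else ~yl),l)
    near=(abs(P[...,0]-.482)<.1)&(abs(P[...,1]-.246)<.12)
    rect(near&(abs(z-.103)<.006),"bar"); rect(near&(abs(z-.04)<.006),"blue")
    b=(P[...,0]>.4)&(P[...,0]<.65)&(P[...,1]<-.05)&(P[...,1]>-.5)
    rect(b&(abs(z-.012)<.004),"board"); rect(b&(abs(z-.042)<.005)&(P[...,1]>-.14),"stop"); rect(b&(abs(z-.026)<.004)&(P[...,0]>.55),"fence")
E
```

```text
top [0.3510274  0.0407589  1.35685974]
grey 1044 [[472.0, -217.0], [561.0, -227.0], [572.0, -127.0], [483.0, -117.0]] ang 83.8 z 0.0569
yellow 1034 [[454.0, -365.0], [544.0, -375.0], [556.0, -274.0], [465.0, -264.0]] ang 83.7 z 0.0569
bar 182 [[446.0, 210.0], [457.0, 202.0], [516.0, 288.0], [504.0, 296.0]] ang 56.0 z 0.1024
blue 1213 [[405.0, 216.0], [479.0, 166.0], [558.0, 283.0], [483.0, 333.0]] ang 56.0 z 0.0401
board 1176 [[398.0, -55.0], [405.0, -500.0], [652.0, -496.0], [645.0, -51.0]] ang 0.9 z 0.012
stop 191 [[463.0, -123.0], [578.0, -132.0], [580.0, -109.0], [465.0, -101.0]] ang 85.9 z 0.0418
fence 444 [[548.0, -109.0], [551.0, -411.0], [650.0, -410.0], [647.0, -108.0]] ang 0.6 z 0.0259
side [0.07717846 0.93582112 0.82928236]
grey 395 [[468.0, -219.0], [558.0, -231.0], [572.0, -122.0], [482.0, -110.0]] ang 82.3 z 0.0578
yellow 316 [[451.0, -363.0], [543.0, -374.0], [555.0, -272.0], [463.0, -261.0]] ang 83.3 z 0.0574
bar 162 [[444.0, 214.0], [459.0, 203.0], [517.0, 290.0], [502.0, 300.0]] ang 55.7 z 0.1026
blue 974 [[404.0, 220.0], [480.0, 168.0], [558.0, 284.0], [481.0, 336.0]] ang 56.1 z 0.041
board 315 [[434.0, -397.0], [641.0, -416.0], [670.0, -115.0], [462.0, -95.0]] ang 84.6 z 0.0126
stop 129 [[460.0, -136.0], [572.0, -145.0], [575.0, -105.0], [464.0, -96.0]] ang 85.3 z 0.0428
fence 57 [[525.0, -110.0], [568.0, -381.0], [654.0, -367.0], [612.0, -96.0]] ang 8.9 z 0.0262
```

The three blue look-alikes in the top image are at (193,221), (135,214) and (190,164). The one at (193,221) is the largest, measuring 90x140 mm, so it's the one meant. I'll confirm it in a crop while I fit the board.

```bash
python3 - <<'E'
from h import *
f=dict(np.load("top0.npz"));P=cloud(f);c=f["color"].astype(int)
cv2.imwrite("pics/crop_blue.png",cv2.resize(f["color"][140:255,110:235,::-1],None,fx=5,fy=5,interpolation=cv2.INTER_CUBIC))
z=P[...,2]
m=(P[...,0]>.42)&(P[...,0]<.62)&(P[...,1]<-.08)&(P[...,1]>-.45)&(z>.006)&(z<.07)&((c[...,0]>c[...,1]+12)|(z>.02))
n,L,st,_=cv2.connectedComponentsWithStats(m.astype(np.uint8));k=1+np.argmax(st[1:,4]);m=L==k
r=cv2.minAreaRect(P[m][:,:2].astype(np.float32));print(st[k],r,np.round(cv2.boxPoints(r)*1000))
for n in("loose_weight","stop_weight","cap_handle"):
    pass
# fence line: pixels z~.026, x side
q=P[m];a=np.deg2rad(-5.2);R=np.array([[np.cos(a),-np.sin(a)],[np.sin(a),np.cos(a)]])
b=(q[:,:2]-r[0])@R
for l,mm in(("fence",(abs(q[:,2]-.026)<.005)&(b[:,0]>.04)),("stop",(abs(q[:,2]-.042)<.006)&(b[:,1]>.12)),("top",abs(q[:,2]-.057)<.006)):
    print(l,mm.sum(),np.percentile(b[mm],[1,50,99],axis=0).round(4).tolist())
    d=cv2.fitLine(q[mm][:,:2].astype(np.float32),cv2.DIST_HUBER,0,.01,.01).ravel();print(np.rad2deg(np.arctan2(d[1],d[0])),d)
E
```

```text
[ 310  186  104   54 4282] ((0.5180928111076355, -0.25596845149993896), (0.30101168155670166, 0.13511721789836884), 84.61566925048828) [[ 437. -399.]
 [ 571. -412.]
 [ 599. -112.]
 [ 465. -100.]]
fence 472 [[0.0466, -0.1462], [0.0544, -0.0028], [0.0623, 0.1457]]
84.4003 [ 0.09757759  0.99522793  0.572088   -0.2633352 ]
stop 201 [[-0.0661, 0.1301], [-0.0078, 0.1428], [0.0474, 0.1503]]
-5.17466 [ 0.9959244  -0.09019214  0.5214565  -0.11324785]
top 2051 [[-0.0514, -0.1123], [-0.0064, -0.0142], [0.0392, 0.1324]]
83.37321 [ 0.11540162  0.9933189   0.51279825 -0.24569438]
```

View pics/crop_blue.png

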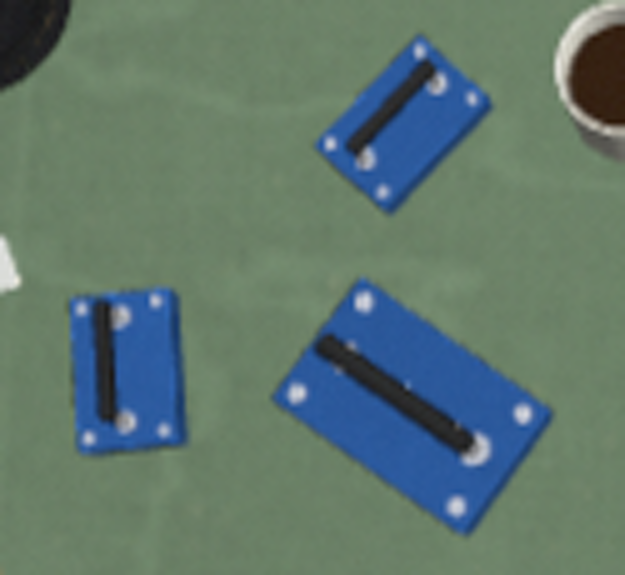

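Call:
{"name": "jog_arm", "arguments": {"motion": "60 0.1 0 0 0 0 -0.12; 60 0.2 -0.05 0 0 0 -0.24; 60 0.3 -0.1 0 0 0 -0.36; 60 0.4 -0.1 0 0 0 -0.48; 60 0.5 -0.1 0 0 0 -0.6"}}

```text
time: 1.42
tool_pos: [0.4537, -0.4332, 0.2317]
tool_rot: [0.0, 0.796, 0.606, -0.0]
contact_force: [0.7, -1.6, 0.8]
gripper_width: 0.603
grasp_force: 0.0
```

The crop confirms it: the largest blue weight is at crop (415,410), which is full-image (193,221). Its handle is intact. Next I'll go down behind the yellow weight.

Call:
{"name": "jog_arm", "arguments": {"motion": "60 0.069 0.07 0.08 0 0 -0.116; 60 0.069 0.07 0.18 0 0 -0.116; 60 0.069 0.07 0.28 0 0 -0.116; 60 0.069 0.07 0.36 0 0 -0.116; 60 0.069 0.07 0.408 0 0 -0.116"}}

```text
time: 2.05
tool_pos: [0.4943, -0.4092, 0.0243]
tool_rot: [-0.002, 0.742, 0.671, -0.0]
contact_force: [0.7, -0.3, -0.1]
gripper_width: 0.602
grasp_force: 0.0
```

```bash
python3 - <<'E'
from h import *
s=state();print(s["tool_pos"],s["tool_rot"],s["contact_force"])
f=grab_frame("side");cv2.imwrite("pics/side1.png",cv2.resize(f["color"][110:220,240:400,::-1],None,fx=5,fy=5,interpolation=cv2.INTER_CUBIC))
E
```

```text
[ 0.49431374 -0.40918475  0.02429822] [-1.90973830e-03  7.41848464e-01  6.70564839e-01 -7.19454406e-05] [ 0.65362701 -0.33514314 -0.137876  ]
```

View pics/side1.png

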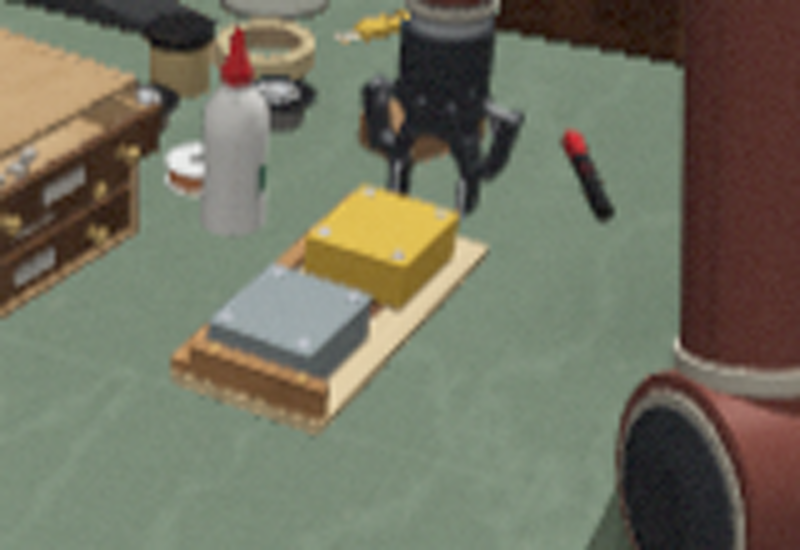

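The picture shows the fingers at crop (430,190), standing behind the yellow end face and clear of the bottle. Now I'll push.

Call:
{"name": "jog_arm", "arguments": {"motion": "60 0.03 0 0 0 0 0; 60 0.05 0 0 0 0 0; 60 0.068 0 0 0 0 0; 60 0.086 0 0 0 0 0; 60 0.104 0 0 0 0 0"}}

```text
time: 2.72
tool_pos: [0.5017, -0.3599, 0.0294]
tool_rot: [0.002, 0.742, 0.671, -0.0]
contact_force: [-0.9, -4.9, 3.8]
gripper_width: 0.599
grasp_force: 2.7
```

Call:
{"name": "jog_arm", "arguments": {"motion": "60 0.01 0 0 0 0 0; 60 0.018 0 0 0 0 0; 60 0.026 0 0 0 0 0; 60 0.034 0 0 0 0 0; 60 0.04 0 0 0 0 0"}}

```text
time: 3.35
tool_pos: [0.503, -0.3394, 0.028]
tool_rot: [0.001, 0.742, 0.67, -0.0]
contact_force: [0.6, -4.7, 3.7]
gripper_width: 0.599
grasp_force: 2.6
```

```bash
cat > row.py <<'E'
from h import *
f=grab_frame("top");P=cloud(f);c=f["color"].astype(int);z=P[...,2]
yl=(c[...,0]-c[...,2])>60
reg=(abs(z-.057)<.005)&(P[...,0]>.42)&(P[...,0]<.62)&(P[...,1]<-.08)&(P[...,1]>-.45)
gr=(abs(c[...,0]-c[...,2])<50)&(c[...,2]>90)
for l,m in(("grey",reg&gr),("yellow",reg&yl)):
    n,L,st,_=cv2.connectedComponentsWithStats(m.astype(np.uint8));m=L==1+np.argmax(st[1:,4])
    r=cv2.minAreaRect(P[m][:,:2].astype(np.float32));print(l,m.sum(),np.round(r[0],4),np.round(r[1],4),round(r[2],2),np.round(cv2.boxPoints(r)*1000).tolist())
cv2.imwrite("pics/row.png",cv2.resize(f["color"][170:255,295:425,::-1],None,fx=6,fy=6,interpolation=cv2.INTER_CUBIC))
s=state();print(s["tool_pos"],s["tool_rot"],s["contact_force"])
E
python3 row.py
```

```text
grey 948 [ 0.5221 -0.1721] [0.099  0.0893] 83.92 [[473.0, -217.0], [561.0, -226.0], [572.0, -128.0], [483.0, -118.0]]
yellow 755 [ 0.5085 -0.2768] [0.0981 0.0904] 84.05 [[458.0, -321.0], [548.0, -330.0], [559.0, -233.0], [469.0, -223.0]]
[ 0.50305518 -0.3389997   0.02791464] [ 6.76404237e-04  7.41905425e-01  6.70504199e-01 -3.34502659e-05] [ 0.64870084 -4.75467271  2.71550577]
```

Call:
{"name": "jog_arm", "arguments": {"motion": "60 0.004 0 0 0 0 0; 60 0.006 0 0 0 0 0; 60 0.008 0 0 0 0 0; 60 0.01 0 0 0 0 0; 60 0.01 0 0 0 0 0"}}

```text
time: 4.03
tool_pos: [0.5034, -0.3344, 0.0278]
tool_rot: [0.001, 0.742, 0.67, -0.0]
contact_force: [-0.7, -5.0, 4.1]
gripper_width: 0.598
grasp_force: 2.5
```

Call:
{"name": "jog_arm", "arguments": {"motion": "60 0.001 0 0 0 0 0; 60 0.002 0 0 0 0 0; 60 0.003 0 0 0 0 0; 60 0.004 0 0 0 0 0; 60 0.004 0 0 0 0 0"}}

```text
time: 4.65
tool_pos: [0.5036, -0.3328, 0.0279]
tool_rot: [0.001, 0.742, 0.67, -0.0]
contact_force: [-0.2, -6.1, 3.9]
gripper_width: 0.605
grasp_force: 3.1
```

```bash
python3 row.py
```

```text
grey 961 [ 0.5222 -0.1726] [0.0996 0.0897] 83.93 [[472.0, -217.0], [562.0, -227.0], [572.0, -128.0], [483.0, -118.0]]
yellow 756 [ 0.5088 -0.2706] [0.0977 0.0901] 84.18 [[459.0, -315.0], [549.0, -324.0], [559.0, -227.0], [469.0, -217.0]]
[ 0.50359223 -0.33274908  0.027803  ] [ 8.71068443e-04  7.41964197e-01  6.70438849e-01 -3.47213241e-04] [-0.8269559  -6.25187403  3.98388466]
```

Call:
{"name": "jog_arm", "arguments": {"motion": "60 0.001 0 0 0 0 0; 60 0.002 0 0 0 0 0; 60 0.003 0 0 0 0 0; 60 0.004 0 0 0 0 0; 60 0.004 0 0 0 0 0"}}

```text
time: 5.32
tool_pos: [0.5039, -0.3312, 0.0279]
tool_rot: [0.001, 0.742, 0.67, -0.0]
contact_force: [-0.5, -7.6, 2.9]
gripper_width: 0.599
grasp_force: 3.8
```

Call:
{"name": "jog_arm", "arguments": {"motion": "60 0.001 0 0 0 0 0; 60 0.002 0 0 0 0 0; 60 0.003 0 0 0 0 0; 60 0.004 0 0 0 0 0; 60 0.004 0 0 0 0 0"}}

```text
time: 5.95
tool_pos: [0.504, -0.3307, 0.0279]
tool_rot: [0.003, 0.742, 0.67, -0.001]
contact_force: [-0.5, -13.5, 0.6]
gripper_width: 0.601
grasp_force: 6.2
```

Call:
{"name": "jog_arm", "arguments": {"motion": "60 0.001 0 0 0 0 0; 60 0.002 0 0 0 0 0; 60 0.003 0 0 0 0 0; 60 0.004 0 0 0 0 0; 60 0.004 0 0 0 0 0"}}

```text
time: 6.58
tool_pos: [0.5044, -0.3306, 0.0282]
tool_rot: [0.004, 0.742, 0.671, -0.003]
contact_force: [0.8, -18.8, -2.4]
gripper_width: 0.601
grasp_force: 9.1
```

It's firmly butted: the force rises and the tool no longer moves. I'll back off and rise.

Call:
{"name": "jog_arm", "arguments": {"motion": "60 -0.03 0 0 0 0 0; 60 -0.08 0 0 0 0 0; 60 -0.11 0 -0.08 0 0 0; 60 -0.12 0 -0.2 0 0 0; 60 -0.12 0 -0.32 0 0 0"}}

```text
time: 7.2
tool_pos: [0.497, -0.3859, 0.1876]
tool_rot: [-0.002, 0.742, 0.67, 0.0]
contact_force: [0.8, -0.0, -0.5]
gripper_width: 0.598
grasp_force: 0.0
```

```bash
python3 row.py; python3 row.py|head -2
```

```text
grey 959 [ 0.5225 -0.1707] [0.0993 0.0896] 84.26 [[473.0, -216.0], [562.0, -225.0], [572.0, -126.0], [483.0, -117.0]]
yellow 952 [ 0.5095 -0.2698] [0.0996 0.0908] 84.41 [[459.0, -315.0], [550.0, -324.0], [559.0, -225.0], [469.0, -216.0]]
[ 0.50065411 -0.3890446   0.19884104] [0.00626341 0.74204719 0.6703179  0.00080083] [ 2.23288154 -2.32543186  6.27983527]
grey 956 [ 0.5221 -0.1704] [0.0997 0.0887] 84.57 [[473.0, -216.0], [562.0, -224.0], [571.0, -125.0], [483.0, -117.0]]
yellow 948 [ 0.5094 -0.2698] [0.0995 0.0901] 84.5 [[460.0, -315.0], [549.0, -324.0], [559.0, -225.0], [469.0, -216.0]]
```

View pics/row.png

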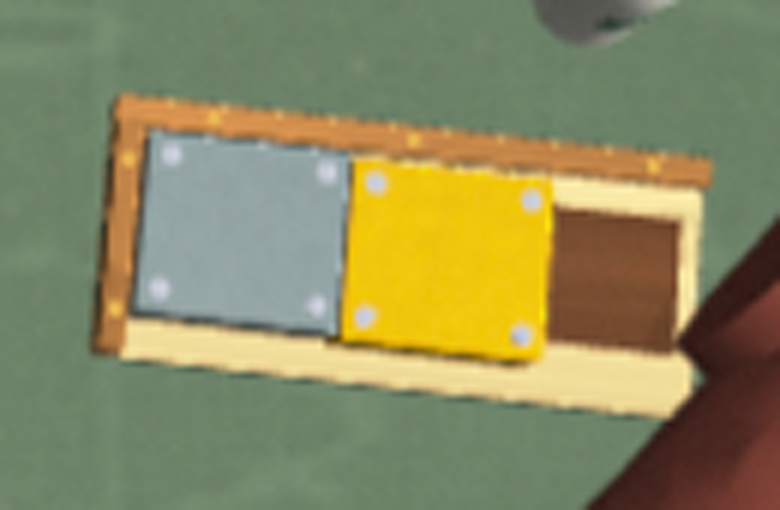

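The crop shows the joint closed (x≈347) and grey against its stop. Seam ≈ (0.516, -0.220), row at 84.4°. Next is the blue handle at (0.481, 0.249), bar at 56°.

Call:
{"name": "jog_arm", "arguments": {"motion": "70 0.12 -0.02 -0.03 0 0 0.065; 70 0.24 -0.04 -0.06 0 0 0.13; 70 0.36 -0.06 -0.06 0 0 0.195; 70 0.48 -0.08 -0.06 0 0 0.26; 70 0.595 -0.08 -0.06 0 0 0.328"}}

```text
time: 7.92
tool_pos: [0.4872, -0.0838, 0.2163]
tool_rot: [-0.001, 0.884, 0.468, -0.0]
contact_force: [1.1, -0.2, -0.1]
gripper_width: 0.699
grasp_force: 0.0
```

```bash
cat > go.py <<'E'
# python3 go.py x y z yaw_of_tool_x_deg : fractions from measured pose
import sys; from h import *
from scipy.spatial.transform import Rotation as Ro
s=state();q=s["tool_rot"];R=Ro.from_quat([q[1],q[2],q[3],q[0]]).as_matrix()
x,y,z,a=map(float,sys.argv[1:]);a=np.deg2rad(a)
G=np.array([[np.cos(a),np.sin(a),0],[np.sin(a),-np.cos(a),0],[0,0,-1]])
print(s["time"],s["tool_pos"].round(4) if hasattr(s["tool_pos"],"round") else s["tool_pos"],np.rad2deg(np.arctan2(R[1,0],R[0,0])).round(2))
print("shift",(R.T@(np.array([x,y,z])-s["tool_pos"])/.5).round(4),"turn",(Ro.from_matrix(R.T@G).as_rotvec()/1.5).round(4))
E
python3 go.py .481 .249 .18 56
```

```text
7.925 [ 0.4872 -0.0838  0.2163] 55.8
shift [ 0.5435 -0.3842  0.0736] turn [-0.0014 -0.0002 -0.0023]
```

Call:
{"name": "jog_arm", "arguments": {"motion": "70 0.1 -0.07 0 0 0 0; 70 0.2 -0.141 0 0 0 0; 70 0.3 -0.212 0.02 0 0 0; 70 0.4 -0.283 0.04 0 0 0; 70 0.49 -0.346 0.06 0 0 0"}}

```text
time: 8.55
tool_pos: [0.4809, 0.2162, 0.186]
tool_rot: [-0.001, 0.883, 0.47, -0.001]
contact_force: [-0.4, -0.1, 0.0]
gripper_width: 0.697
grasp_force: 0.0
```

```bash
python3 go.py .481 .249 .14 56
```

```text
8.55 [0.4809 0.2162 0.186 ] 56.06
shift [ 0.0547 -0.0363  0.0921] turn [-0.0012  0.0007  0.0007]
```

Call:
{"name": "jog_arm", "arguments": {"motion": "70 0.03 -0.02 0.03 0 0 0; 70 0.055 -0.036 0.06 0 0 0; 70 0.055 -0.036 0.09 0 0 0; 70 0.055 -0.036 0.09 0 0 0; 70 0.055 -0.036 0.09 0 0 0"}}

```text
time: 9.18
tool_pos: [0.4825, 0.2463, 0.1427]
tool_rot: [0.0, 0.883, 0.469, 0.0]
contact_force: [-0.0, -0.2, -0.6]
gripper_width: 0.701
grasp_force: 0.0
```

```bash
python3 go.py .481 .249 .075 56; python3 - <<'E'
from h import *
f=grab_frame("side");cv2.imwrite("pics/side2.png",cv2.resize(f["color"][190:310,180:340,::-1],None,fx=5,fy=5,interpolation=cv2.INTER_CUBIC))
print([(np.round(r["at"],3).tolist(),round(r["p"],2)) for r in place_of("side","cap_handle")])
E
```

```text
9.175 [0.4825 0.2463 0.1427] 55.93
shift [ 0.0028 -0.0056  0.1353] turn [ 0.0003 -0.0002 -0.0008]
[([0.501, 0.426, 0.065], 0.73), ([0.483, 0.253, 0.095], 0.69), ([0.655, 0.266, 0.067], 0.45)]
```

View pics/side2.png

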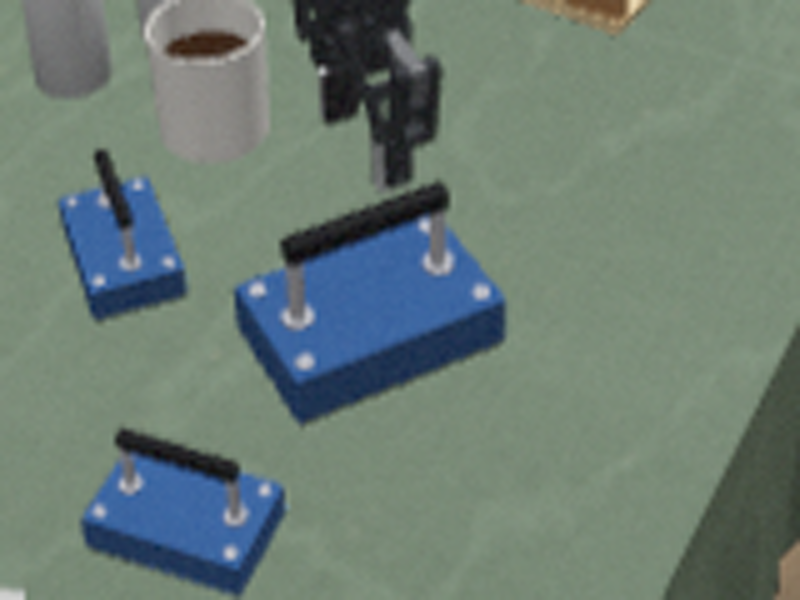

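The fingers are above the handle. I'll check their alignment by projecting points before going down.

```bash
python3 - <<'E'
from h import *
f=grab_frame("side");K=f["intrinsics"];T=np.linalg.inv(f["world_from_camera"])
def pr(p):
    c=T[:3,:3]@p+T[:3,3];v=K@np.array([c[0],-c[1],-c[2]]);v=v[:2]/v[2];return ((v-[180,190])*5).round()
t=np.array(state()["tool_pos"]);a=np.deg2rad(56);u=np.array([np.sin(a),-np.cos(a),0])
print("bar",pr(np.array([.481,.249,.103])),"tcp",pr(t))
for s in(.036,-.036): print(pr(t+u*s+[0,0,.01]))
P=cloud(f);R=P[190:300,240:275]
f2=grab_frame("top");P=cloud(f2);m=(abs(P[...,0]-.48)<.12)&(abs(P[...,1]-.25)<.13)&(abs(P[...,2]-.04)<.006)&(f2["color"][...,2].astype(int)-f2["color"][...,0]>40)
print(m.sum(),cv2.minAreaRect(P[m][:,:2].astype(np.float32)))
E
```

```text
bar [366. 212.] tcp [363. 156.]
[334. 107.]
[392. 180.]
410 ((0.46621328592300415, 0.22664837539196014), (0.08617182821035385, 0.08857064694166183), 55.93891525268555)
```

The predicted tip pixels (334,107) and (392,180) match the picture, so I'll go down and grip.

Call:
{"name": "jog_arm", "arguments": {"motion": "70 0.003 -0.004 0.04 0 0 0; 70 0.003 -0.004 0.08 0 0 0; 70 0.003 -0.004 0.115 0 0 0; 70 0.003 -0.004 0.135 0 0 0; 70 0.003 -0.004 0.135 0 0 0"}}

```text
time: 10.0
tool_pos: [0.4804, 0.2492, 0.0734]
tool_rot: [-0.0, 0.883, 0.47, -0.001]
contact_force: [0.0, 0.4, -0.3]
gripper_width: 0.703
grasp_force: 0.0
```

Call:
{"name": "jog_arm", "arguments": {"motion": "0 0 0 0 0 0 0; 0 0 0 0 0 0 0; 0 0 0 0 0 0 0; 0 0 0 0 0 0 0; 0 0 0 0 0 0 0"}}

```text
time: 10.62
tool_pos: [0.4822, 0.2495, 0.0757]
tool_rot: [0.0, 0.883, 0.47, 0.001]
contact_force: [4.0, -1.1, 3.0]
gripper_width: 0.152
grasp_force: 60.6
```

Call:
{"name": "jog_arm", "arguments": {"motion": "0 0 0 -0.01 0 0 0; 0 0 0 -0.04 0 0 0; 0 0 0 -0.1 0 0 0; 0 0 0 -0.18 0 0 0; 0 0 0 -0.24 0 0 0"}}

```text
time: 11.25
tool_pos: [0.4807, 0.2496, 0.1963]
tool_rot: [-0.0, 0.883, 0.47, -0.0]
contact_force: [0.6, 0.1, -6.6]
gripper_width: 0.151
grasp_force: 59.4
```

```bash
python3 go.py .517 -.2205 .2 84.4; python3 -c "
from h import *
s=state();print(s['contact_force'],s['gripper_width'],s['grasp_force'],s['ft_torque'])"
```

```text
11.25 [0.4807 0.2496 0.1963] 56.04
shift [-0.7393  0.5855 -0.0078] turn [-3.0e-04 -1.0e-04 -3.3e-01]
[ 0.59608065  0.12053036 -6.59460748] 0.15146231295851423 59.4194358587265 [ 0.03309987 -0.08996816 -0.00327861]
```

Call:
{"name": "jog_arm", "arguments": {"motion": "0 -0.04 0.03 -0.01 0 0 -0.02; 0 -0.11 0.09 -0.01 0 0 -0.06; 0 -0.2 0.16 -0.01 0 0 -0.11; 0 -0.29 0.23 -0.01 0 0 -0.16; 0 -0.37 0.293 -0.01 0 0 -0.2"}}

```text
time: 11.88
tool_pos: [0.4983, 0.0128, 0.1994]
tool_rot: [-0.001, 0.802, 0.597, -0.0]
contact_force: [0.6, -0.4, -6.4]
gripper_width: 0.148
grasp_force: 59.4
```

```bash
python3 go.py .517 -.2205 .2 84.4
```

```text
11.875 [0.4983 0.0128 0.1994] 73.33
shift [-0.4362  0.1697 -0.0015] turn [-0.001  -0.0002 -0.1288]
```

Call:
{"name": "jog_arm", "arguments": {"motion": "0 -0.1 0.039 0 0 0 -0.03; 0 -0.2 0.078 0 0 0 -0.06; 0 -0.3 0.117 0 0 0 -0.09; 0 -0.38 0.148 0 0 0 -0.12; 0 -0.43 0.167 0 0 0 -0.128"}}

```text
time: 12.5
tool_pos: [0.5163, -0.2172, 0.1992]
tool_rot: [-0.001, 0.742, 0.67, -0.0]
contact_force: [0.7, 0.3, -6.2]
gripper_width: 0.149
grasp_force: 59.4
```

Call:
{"name": "jog_arm", "arguments": {"motion": "0 0 0 0 0 0 0; 0 0 0 0 0 0 0; 0 0 0 0 0 0 0; 0 0 0 0 0 0 0; 0 0 0 0 0 0 0"}}

```text
time: 13.12
tool_pos: [0.5172, -0.2152, 0.1999]
tool_rot: [0.0, 0.742, 0.671, 0.0]
contact_force: [0.4, -0.5, -6.6]
gripper_width: 0.147
grasp_force: 59.4
```

```bash
python3 go.py .5165 -.2205 .16 84.4; python3 - <<'E'
from h import *
f=grab_frame("side");cv2.imwrite("pics/side3.png",cv2.resize(f["color"][110:220,240:400,::-1],None,fx=5,fy=5,interpolation=cv2.INTER_CUBIC))
for n in("top","side"):
    f=grab_frame(n);P=cloud(f);c=f["color"].astype(int)
    m=(abs(P[...,0]-.517)<.12)&(abs(P[...,1]+.22)<.13)&(abs(P[...,2]-.164)<.01)&(c[...,2]-c[...,0]>40)
    r=cv2.minAreaRect(P[m][:,:2].astype(np.float32));print(n,m.sum(),np.median(P[m][:,2]),r,np.round(cv2.boxPoints(r)*1000).tolist())
    print([(np.round(r["at"],3).tolist(),round(r["p"],2)) for r in place_of(n,"cap_handle")])
E
```

```text
13.125 [ 0.5172 -0.2152  0.1999] 84.26
shift [-0.0106 -0.0003  0.0798] turn [ 0.     -0.     -0.0017]
top 513 0.1641054316250521 ((0.5166879296302795, -0.21484579145908356), (0.13919676840305328, 0.08904697000980377), 84.30057525634766) [[465.0, -280.0], [554.0, -289.0], [568.0, -150.0], [479.0, -141.0]]
[([0.5, 0.425, 0.063], 0.68), ([0.655, 0.27, 0.062], 0.62)]
side 457 0.16481163241119823 ((0.5147393345832825, -0.21053224802017212), (0.14038093388080597, 0.09184060990810394), 84.87142181396484) [[463.0, -276.0], [554.0, -285.0], [567.0, -145.0], [475.0, -137.0]]
[([0.655, 0.264, 0.069], 0.66), ([0.503, 0.426, 0.065], 0.6), ([0.518, -0.217, 0.222], 0.49)]
```

View pics/side3.png

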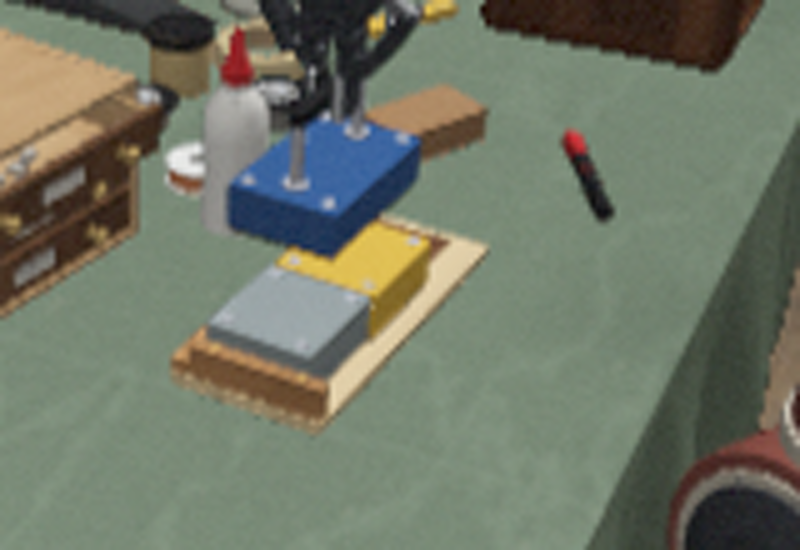

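Blue is held level above the joint and aligned with the row; it needs 5.5 mm toward -y. I'll lower it in stages.

Call:
{"name": "jog_arm", "arguments": {"motion": "0 -0.005 0 0.02 0 0 0; 0 -0.011 0 0.05 0 0 0; 0 -0.011 0 0.08 0 0 0; 0 -0.011 0 0.105 0 0 0; 0 -0.011 0 0.115 0 0 0"}}

```text
time: 14.0
tool_pos: [0.5158, -0.2207, 0.1404]
tool_rot: [-0.001, 0.742, 0.671, -0.0]
contact_force: [-0.0, -0.2, -6.9]
gripper_width: 0.152
grasp_force: 59.3
```

Call:
{"name": "jog_arm", "arguments": {"motion": "0 0 0 0 0 0 0; 0 0 0 0 0 0 0; 0 0 0 0.003 0 0 0; 0 0 0 0.005 0 0 0; 0 0 0 0.007 0 0 0"}}

```text
time: 14.62
tool_pos: [0.5166, -0.2212, 0.1389]
tool_rot: [0.0, 0.742, 0.671, 0.0]
contact_force: [0.6, 0.3, -6.9]
gripper_width: 0.154
grasp_force: 59.4
```

```bash
cat > cap.py <<'E'
from h import *
import sys
z0=float(sys.argv[1])
for n in("top","side"):
    f=grab_frame(n);P=cloud(f);c=f["color"].astype(int)
    m=(abs(P[...,0]-.517)<.12)&(abs(P[...,1]+.22)<.13)&(abs(P[...,2]-z0)<.008)&(c[...,2]-c[...,0]>40)
    r=cv2.minAreaRect(P[m][:,:2].astype(np.float32));print(n,m.sum(),np.median(P[m][:,2]),r,np.round(cv2.boxPoints(r)*1000).tolist())
E
python3 cap.py .105; python3 go.py .516 -.2203 .133 84.4
```

```text
top 445 0.10327182794349321 ((0.5167267322540283, -0.2200351506471634), (0.13933327794075012, 0.0893794372677803), 85.412109375) [[467.0, -286.0], [556.0, -293.0], [567.0, -154.0], [478.0, -147.0]]
side 404 0.10373788781208532 ((0.5148487687110901, -0.21742838621139526), (0.1436995267868042, 0.09211324900388718), 83.24732971191406) [[461.0, -283.0], [552.0, -294.0], [569.0, -151.0], [478.0, -141.0]]
14.725 [ 0.5165 -0.2211  0.1387] 84.21
shift [ 0.0016 -0.0011  0.0113] turn [-0.0002 -0.0001 -0.0022]
```

Call:
{"name": "jog_arm", "arguments": {"motion": "0 0 0 0.002 0 0 0; 0 0 0 0.004 0 0 0; 0 0 0 0.006 0 0 0; 0 0 0 0.007 0 0 0; 0 0 0 0.008 0 0 0"}}

```text
time: 15.35
tool_pos: [0.5166, -0.2212, 0.1348]
tool_rot: [0.0, 0.742, 0.671, 0.0]
contact_force: [0.1, 0.2, -6.1]
gripper_width: 0.152
grasp_force: 59.4
```

Call:
{"name": "jog_arm", "arguments": {"motion": "0 0 0 0.001 0 0 0; 0 0 0 0.002 0 0 0; 0 0 0 0.003 0 0 0; 0 0 0 0.004 0 0 0; 0 0 0 0.004 0 0 0"}}

```text
time: 15.98
tool_pos: [0.5166, -0.2212, 0.1328]
tool_rot: [-0.0, 0.742, 0.67, 0.0]
contact_force: [0.0, 0.3, -6.2]
gripper_width: 0.15
grasp_force: 59.5
```

Call:
{"name": "jog_arm", "arguments": {"motion": "0 0 0 0.001 0 0 0; 0 0 0 0.002 0 0 0; 0 0 0 0.003 0 0 0; 0 0 0 0.003 0 0 0; 0 0 0 0.003 0 0 0"}}

```text
time: 16.6
tool_pos: [0.5168, -0.2213, 0.1327]
tool_rot: [0.0, 0.742, 0.671, 0.0]
contact_force: [-3.9, 3.2, 4.5]
gripper_width: 0.156
grasp_force: 61.0
```

```bash
python3 cap.py .097
```

```text
top 438 0.09687816934823579 ((0.5171065926551819, -0.22023339569568634), (0.13974925875663757, 0.08906705677509308), 85.48766326904297) [[467.0, -286.0], [556.0, -293.0], [567.0, -154.0], [478.0, -147.0]]
side 418 0.09776039324483127 ((0.5139537453651428, -0.21496319770812988), (0.14283348619937897, 0.09099498391151428), 82.14395904541016) [[459.0, -279.0], [549.0, -292.0], [569.0, -150.0], [479.0, -138.0]]
```

Call:
{"name": "jog_arm", "arguments": {"motion": "15 0 0 0 0 0 0; 30 0 0 0 0 0 0; 50 0 0 0 0 0 0; 60 0 0 0 0 0 0; 60 0 0 0 0 0 0"}}

```text
time: 17.32
tool_pos: [0.5167, -0.2213, 0.1313]
tool_rot: [0.0, 0.742, 0.671, 0.0]
contact_force: [0.3, 0.3, -0.4]
gripper_width: 0.599
grasp_force: 0.0
```

Call:
{"name": "jog_arm", "arguments": {"motion": "60 0 0 -0.02 0 0 0; 60 0 0 -0.06 0 0 0; 60 0 0 -0.14 0 0 0; 60 0 0 -0.22 0 0 0; 60 0 0 -0.3 0 0 0"}}

```text
time: 17.95
tool_pos: [0.5168, -0.2213, 0.2847]
tool_rot: [0.001, 0.742, 0.67, 0.0]
contact_force: [-0.1, -0.1, 0.8]
gripper_width: 0.601
grasp_force: 0.0
```

Call:
{"name": "jog_arm", "arguments": {"motion": "60 -0.1 0 0 0 0 0; 60 -0.2 0 0 0 0 0; 60 -0.3 0 0 0 0 0; 60 -0.36 0 0 0 0 0; 60 -0.4 0 0 0 0 0"}}

```text
time: 18.58
tool_pos: [0.4963, -0.4218, 0.283]
tool_rot: [0.001, 0.742, 0.67, 0.0]
contact_force: [0.3, -0.3, 0.4]
gripper_width: 0.603
grasp_force: 0.0
```

```bash
python3 cap.py .097; python3 - <<'E'
from h import *
f=grab_frame("top");a=f["color"][165:260,290:430,::-1]
g=grab_frame("side");b=g["color"][110:205,270:410,::-1]
cv2.imwrite("pics/fin.png",cv2.resize(np.hstack([a,b]),None,fx=2.8,fy=2.8,interpolation=cv2.INTER_CUBIC))
for n in("mug","glue_bottle","stop_weight","loose_weight"):print(n,[r["at"] for r in place_of("side",n)][:1])
E
```

```text
top 1241 0.09695336464161475 ((0.515935480594635, -0.220472514629364), (0.1398649364709854, 0.08934199810028076), 84.48120880126953) [[465.0, -286.0], [554.0, -294.0], [567.0, -155.0], [478.0, -147.0]]
side 424 0.09768554723834255 ((0.5147829651832581, -0.21694537997245789), (0.1452137976884842, 0.09339643269777298), 83.79872131347656) [[461.0, -284.0], [553.0, -294.0], [569.0, -150.0], [476.0, -140.0]]
mug []
glue_bottle [[0.6549, -0.3606, 0.0013]]
stop_weight [[0.527, -0.1724, 0.0114]]
loose_weight [[0.5102, -0.2716, 0.0165]]
```

View pics/fin.png

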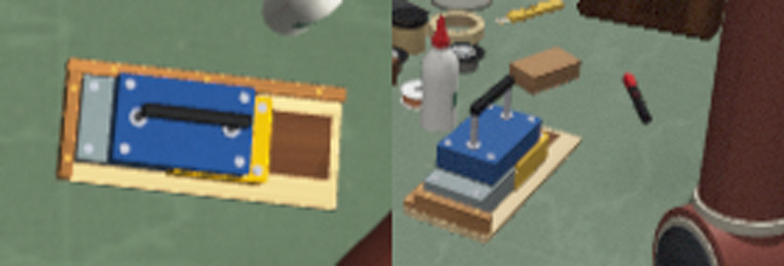

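The last picture shows blue lying flat and square at crop (185,125), with grey showing at one end and yellow at the other. Its measured centre (0.516, -0.2205) matches the seam (0.516, -0.220).

```bash
python3 -c "
from plant import job_done;print(job_done())"
```

```text
the job is handed in; nothing more can be done
None
```

The job is handed in at about 19 s: yellow is butted against grey, grey is against its end stop, and blue is set down flat and square, centred on the joint to within about 1 mm by the top camera. The gripper is open and clear, and it never went near the mug or the glue bottle.

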